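Fit three heatsinks and a fan on the power boards

ROBOT

A 6-joint arm with a two-finger parallel gripper is mounted at the origin on a cart in front of the work surface, level with it; the furniture and walls round the work are solid. World frame = base frame: x ahead of the robot, y to its left, z up, the work surface at z = 0. Lengths are in mm, angles in rad, forces in N, time in s.
With the tool pointing down it reaches from about 325 to 850 mm from the base axis. Payload 4.4 kg.
Tool frame: the origin (TCP) lies midway between the tips of the shut fingers; the grasp point (between the pads) lies 19 mm behind it; z points along the fingers, y is the line along which they close (so a half turn about z gives the same grasp; the last joint's range is limited). The gripper opens to 94 mm and grips with 3 to 60 N. Pads are 16 mm wide; open, the fingers measure 119 mm over their backs; the gripper's body (75 mm by 177 mm) begins 78 mm behind the grasp point.
Start: joints at [-1.488, 0.207, 1.542, -0, 1.393, -0.15], TCP at [132.641, -559.494, 205.447] pointing down, gripper open.
Joint ranges: [-2.73, 2.73], [-0.86, 2.22], [0.23, 2.46], [-1.11, 4.25], [0.08, 2.63], [-2.82, 2.82]. Speed limits (rad/s): [2.79, 2.79, 3.14, 3.14, 3.14, 3.14].

INTERFACE

Orientations are given as a rotation vector (axis times angle).
In Python, from station import arm gives the robot as it stands. The module is installed in compiled form; this text tells all that it offers.
- The arm moves only by the shell command python3 -m creep 'ROWS' [FORCE]. ROWS is JSON, a list of rows, each a list of 7 numbers: the shift along the tool's x, y, z in cm, then the turn, a rotation vector about the tool's x, y, z in rad, then the finger opening in cm, from 0 to 9.4. A call has 1 to 10 rows; each row is the pose to reach, as a shift and turn from the pose commanded when the call began, along the tool's axes at that moment; what a row does not reach only later rows make up. A row lasts 1/12 s, in which the tool goes at most 41.7 mm and 7.16 degrees, less where a joint would pass 70% of its speed; a pose out of reach is approached as far as the arm can. A call with a gripper value outside its range is refused whole. The fingers move at their own pace and stop on an object; FORCE is the grip in N (left out, the last holds). Time passes only in rows, so rows that repeat a pose let the fingers close. It gives the time, the measured TCP pose, the force, the opening and the grip force at its end, in the units of the state.
- arm.observe(): the state, without advancing time (a new reading comes with each control period).
- arm.get_image(name): name is "scene" or "top" or "wrist"; returns (picture, depth): 400x640x3 uint8, red, green, blue; 400x640 float32, mm along the optical axis (not along the pixel's ray), 0 where there is no reading.
- arm.camera_model(name): a dict with "vfov" (degrees; the focal length in pixels is half the picture's height over the tangent of half this angle, whatever the lens; pixels are square), "cx", "cy" (the principal point, pixels), "cam_to_world" (4x4, takes a point from camera to world coordinates). Camera axes: x right, y down, z forward; pixel columns grow to the right and rows downward; lengths in mm; the calibration is good to about 2 mm. A picture is of the moment at which its call begins: read the wrist's pose just before it. camera_model takes no time and is no camera call; for the wrist camera it gives the pose at the moment of the call.
- arm.job_done(): hands the job in; it is judged then, once.
The state is a dict: "time": time; "qpos": joint angles; "qd": joint speeds; "effort": joint torques, N m; "tcp_pos": TCP position; "tool_rot": TCP orientation; "ft_force": force on the tool from outside, world axes, zero at the start; "torque": the same for the moment, N m; "gripper_width": finger opening in mm; "gripper_force": force on a finger pad.
Only numpy, scipy, OpenCV 4.12 (cv2) and the standard library are available. Lean on these libraries where they do the work, as an engineer would, in place of code of your own. Each camera call takes 0.05 s, during which the arm holds its last target. There are 200 camera calls.

TASK

Fit the coolers on the three power boards: put each of the three finned heatsinks, fins up, on the chip of the board whose black corner guides are the right size for it, so that it sits flat on the chip inside all four guides. Then set the clear fan flat and squarely on top of the largest heatsink. Set everything down without dropping it, and leave the loupe, the round tin and the memory module where they lie.

Things in the scene. Friction and masses are not known exactly. Their poses are not given: they have to be found in the camera images.
- sink_large_mid (a point): large heatsink, black, square, 60x60x25 mm, parallel upright fins along its x; about 120 g, loose. This point is its centre, 12.5 mm above its flat underside. It starts flat on the table, fins up; grip it across either pair of sides; any of the four square directions will do on the board.
- sink_medium_mid (a point): medium heatsink, plain silver aluminium, square, 40x40x20 mm, parallel upright fins along its x; about 50 g, loose. This point is its centre, 10 mm above its flat underside. It starts flat on the table, fins up; grip it across either pair of sides; any of the four square directions will do on the board.
- sink_small_mid (a point): small heatsink, dark blue, square, 28x28x20 mm, parallel upright fins along its x; about 30 g, loose. This point is its centre, 10 mm above its flat underside. It starts flat on the table, fins up; grip it across either pair of sides; any of the four square directions will do on the board.
- fan_mid (a point): clear plastic cooling fan, square, 60x60x25 mm, about 60 g, loose; this point is its centre, half-way up (12.5 mm above its underside). It starts lying flat on the table. Grip it across two opposite sides; solid there are only its top and bottom plates, 3 mm thick. On the seated large heatsink its centre is 37.5 mm above that board's seat.
- seat_large (a point): large power board: green, 84x119 mm (x by y), fixed on standoffs. This point: middle of the seat, the flat grey pad on its black chip, 13 mm above the table; axes along the board's edges. Four black L-shaped corner guides round the seat, 70 mm apart inside (5 mm play each side for the right heatsink), 7 mm above the seat, top 4 mm leaning out as lead-in; nothing else on the board stands higher.
- seat_medium (a point): medium power board: green, 64x99 mm (x by y), fixed on standoffs. This point: middle of the seat, the flat grey pad on its black chip, 13 mm above the table; axes along the board's edges. Four black L-shaped corner guides round the seat, 50 mm apart inside (5 mm play each side for the right heatsink), 7 mm above the seat, top 4 mm leaning out as lead-in; nothing else on the board stands higher.
- seat_small (a point): small power board: green, 52x87 mm (x by y), fixed on standoffs. This point: middle of the seat, the flat grey pad on its black chip, 13 mm above the table; axes along the board's edges. Four black L-shaped corner guides round the seat, 38 mm apart inside (5 mm play each side for the right heatsink), 7 mm above the seat, top 4 mm leaning out as lead-in; nothing else on the board stands higher.
- loupe: black eye loupe, a slightly tapered cup 38 mm across and 36 mm high, standing on the table, loose; origin at the centre of its underside. A bystander: leave it.
- pad_tin: round white tin, 62 mm across and 20 mm high, loose; origin at the centre of its underside. A bystander: leave it.
- ram_stick: memory module, green on black, 30x70x11 mm (x by y by height) lying flat, loose; origin at the centre of its underside. A bystander: leave it.

How it is judged:
By the outcome, as a careful person would: the job done as asked, in the order asked, and still so for the second after the job is handed in, with the robot touching nothing.
It also fails if it takes over 96 s, if anything falls off the work surface, if the arm or the gripper's body presses on something with over 40 N, if the wrist force passes 120 N, or if a joint passes its speed limit or range.

## Working session

There is one attempt and no reset: what is moved stays moved. The work goes in short steps, Python scripts to look and compute and a shell command to move; the robot and the scene stay as the last step left them, time stands still between calls to the robot, and variables do not carry over. Pictures are saved under pics/ and viewed, at most 14 in all, crops included, and the job is handed in when it is done.

```bash
mkdir -p pics; python3 - <<'E'
from station import arm
import cv2,numpy as np
for n in("scene","top"):
    im,d=arm.get_image(n); cv2.imwrite(f"pics/{n}0.png",im[:,:,::-1]); np.savez(f"{n}0.npz",im=im,d=d); m=arm.camera_model(n); print(n,m["vfov"],m["cx"],m["cy"],np.round(m["cam_to_world"],3).tolist())
print(arm.observe())
E
```

```text
scene 47.339233067241 322.1283020725583 195.78785049098173 [[-0.874, -0.334, 0.352, 160.785], [-0.486, 0.591, -0.644, 535.423], [0.007, -0.734, -0.679, 785.764], [0.0, 0.0, 0.0, 1.0]]
top 43.758519072183596 314.2986994242727 199.25500911940435 [[0.147, -0.962, 0.231, 314.15], [-0.989, -0.144, 0.029, -176.47], [0.005, -0.233, -0.973, 1168.535], [0.0, 0.0, 0.0, 1.0]]
{'time': 0.1, 'qpos': array([-1.48850287e+00,  2.07358805e-01,  1.54280673e+00, -6.30770242e-06,
        1.39349005e+00, -1.50499607e-01]), 'qd': array([-2.80566801e-04,  6.04647706e-04, -3.91817573e-03,  1.02073771e-03,
       -9.67440743e-05,  8.93335369e-04]), 'effort': array([-1.06223957e-03, -3.71865106e+01, -2.82294738e+01,  6.99483510e-02,
        3.10434576e-02, -4.22408255e-05]), 'tcp_pos': array([ 132.57677197, -558.75780954,  204.39535412]), 'tool_rot': array([-3.11828709e+00, -3.64607638e-01, -1.00675942e-04]), 'ft_force': array([-0.39700201, -0.03007537,  0.49962547]), 'torque': array([ 0.02183174, -0.01859812,  0.02738117]), 'gripper_force': 0.0, 'gripper_width': 93.8833972154215}
```

View pics/top0.png

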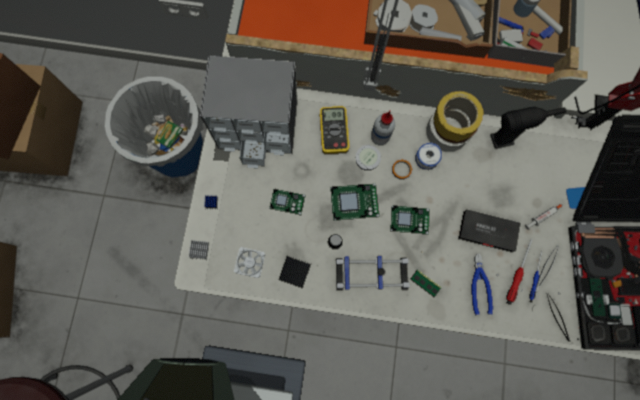

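View pics/scene0.png

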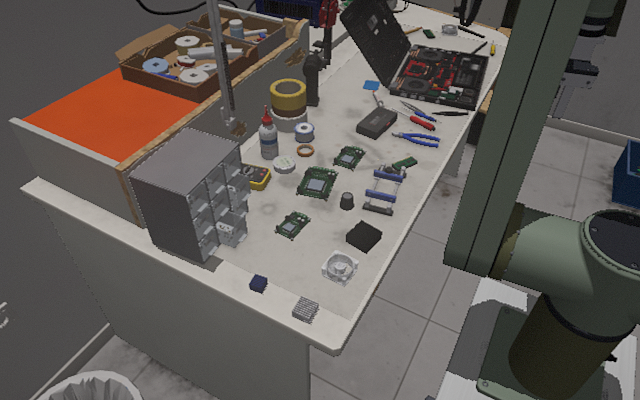

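The top view shows the small (blue) sink at (211,202), the medium (silver) at (200,250), the fan at (250,262) and the large (black) at (294,271). The boards are small (288,201), large (355,202) and medium (410,218). The bystanders are the loupe (335,241), tin (367,158) and RAM (425,283). The scene view agrees.

```bash
cat >h.py <<'E'
import numpy as np,cv2
from station import arm
def cam(n):
    m=arm.camera_model(n); return m["cx"],m["cy"],200/np.tan(np.radians(m["vfov"]/2)),np.array(m["cam_to_world"])
def ray(c,uv,z):
    cx,cy,f,T=c; uv=np.atleast_2d(uv).astype(float)
    d=np.c_[(uv[:,0]-cx)/f,(uv[:,1]-cy)/f,np.ones(len(uv))]@T[:3,:3].T
    return T[:3,3]+d*((z-T[2,3])/d[:,2])[:,None]
def cloud(c,d):
    cx,cy,f,T=c; v,u=np.mgrid[:400,:640]
    P=np.stack([(u-cx)/f*d,(v-cy)/f*d,d],-1)@T[:3,:3].T+T[:3,3]; P[d<=0]=np.nan; return P
E
python3 - <<'E'
from h import *
c=cam("top"); z=np.load("top0.npz"); P=cloud(c,z["d"])
for n,uv,h in [("small",(211,202),20),("med",(200,250),20),("fan",(250,262),25),("large",(294,271),25),("bS",(287,200),13),("bL",(350,202),13),("bM",(406,218),13),("loupe",(335,241),36),("tin",(367,158),20),("ram",(425,283),11),("vise",(372,272),30)]:
    print(n,ray(c,uv,h)[0].round(),P[uv[1],uv[0]].round(), "hmax",np.nanmax(P[uv[1]-12:uv[1]+12,uv[0]-12:uv[0]+12,2]).round())
im=cv2.imread("pics/top0.png")
cv2.imwrite("pics/topcrop.png",cv2.resize(im[130:310,180:450],None,fx=2.96,fy=2.96,interpolation=cv2.INTER_CUBIC))
w,d=arm.get_image("wrist");cv2.imwrite("pics/w0.png",w[:,:,::-1]);m=arm.camera_model("wrist");print(m["vfov"],np.round(m["cam_to_world"],3))
E
```

```text
small [544.  99.  20.] [544.  99.  20.] hmax 26.0
med [428. 102.  20.] [429. 102.  18.] hmax 29.0
fan [418. -18.  25.] [417. -19.  29.] hmax 32.0
large [ 412. -121.   25.] [ 414. -120.    8.] hmax 31.0
bS [577. -78.  13.] [577. -78.  13.] hmax 27.0
bL [ 595. -227.   13.] [ 594. -227.   14.] hmax 22.0
bM [ 576. -363.   13.] [ 575. -363.   15.] hmax 26.0
loupe [ 493. -204.   36.] [ 493. -204.   33.] hmax 41.0
tin [ 707. -253.   20.] [ 707. -253.   20.] hmax 27.0
ram [ 431. -423.   11.] [ 431. -423.    9.] hmax 16.0
vise [ 436. -297.   30.] [ 440. -301.   -4.] hmax 71.0
60.93431737401498 [[ 2.31000e-01 -9.37000e-01 -2.63000e-01  2.09271e+02]
 [-9.73000e-01 -2.23000e-01 -6.10000e-02 -5.41264e+02]
 [-1.00000e-03  2.70000e-01 -9.63000e-01  3.85113e+02]
 [ 0.00000e+00  0.00000e+00  0.00000e+00  1.00000e+00]]
```

View pics/topcrop.png

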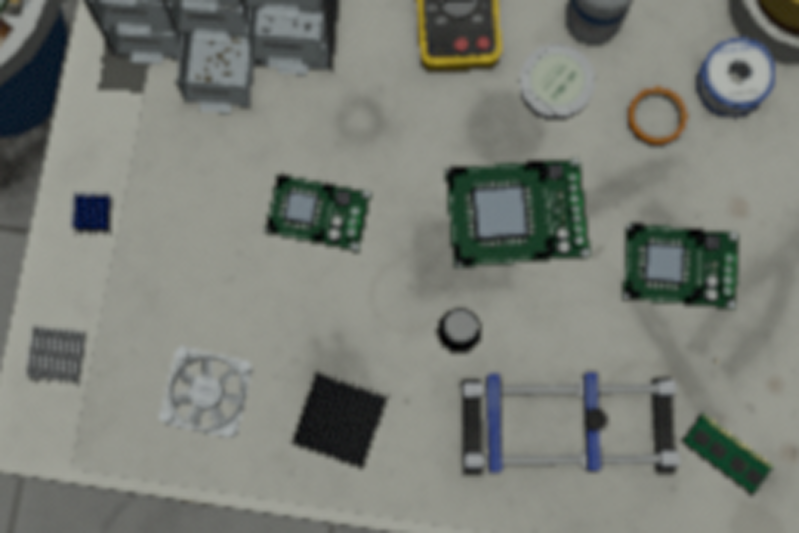

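View pics/w0.png

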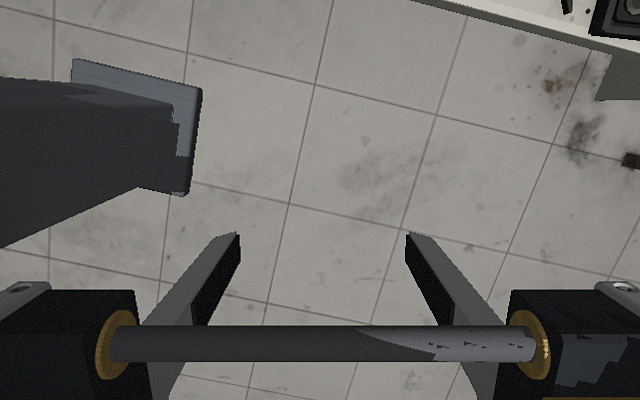

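The enlarged top crop confirms each board's chip pad lies toward its left end, with the vise at crop (570,425). The wrist view looks along the fingers, and image up is the tool's x. Next I move to a survey pose above the parts.

```bash
cat >>h.py <<'E'
from scipy.spatial.transform import Rotation as Ro
def go(x,y,z,yaw):
    "row (cm, rad) from the measured pose to TCP x,y,z with tool x at yaw deg, tool down"
    s=arm.observe(); R=Ro.from_rotvec(s["tool_rot"]); d=R.inv().apply(np.array([x,y,z])-s["tcp_pos"])/10
    t=np.radians(yaw); Rt=Ro.from_matrix([[np.cos(t),np.sin(t),0],[np.sin(t),-np.cos(t),0],[0,0,-1]])
    r=(R.inv()*Rt).as_rotvec(); a=np.linalg.norm(r)
    print("t%.2f"%s["time"],"row",d.round(2),r.round(3),"nrows>=%d"%max(np.linalg.norm(d)/4.17+1,np.degrees(a)/7.16+1),"w%.1f"%s["gripper_width"],"q",s["qpos"].round(2))
def snap(name):
    arm.observe(); c=cam("wrist"); im,d=arm.get_image("wrist"); cv2.imwrite(f"pics/{name}.png",im[:,:,::-1]); np.savez(name+".npz",im=im,d=d,cx=c[0],cy=c[1],f=c[2],T=c[3]); return c,im,d
def load(name):
    z=np.load(name+".npz"); return (float(z["cx"]),float(z["cy"]),float(z["f"]),z["T"]),z["im"],z["d"]
E
python3 -c "
from h import *
go(420,-130,300,0)"
```

```text
t0.15 row [ 37.86 -35.11  -9.47] [-0.002 -0.     0.233] nrows>=13 w93.9 q [-1.49  0.21  1.54 -0.    1.39 -0.15]
```

```bash
python3 -m creep '[[37.9,-35.1,-9.5,0,0,0.233,9.4],[37.9,-35.1,-9.5,0,0,0.233,9.4],[37.9,-35.1,-9.5,0,0,0.233,9.4],[37.9,-35.1,-9.5,0,0,0.233,9.4],[37.9,-35.1,-9.5,0,0,0.233,9.4],[37.9,-35.1,-9.5,0,0,0.233,9.4],[37.9,-35.1,-9.5,0,0,0.233,9.4],[37.9,-35.1,-9.5,0,0,0.233,9.4],[37.9,-35.1,-9.5,0,0,0.233,9.4],[37.9,-35.1,-9.5,0,0,0.233,9.4]]'; python3 -c "
from h import *
go(420,-130,300,0)"
```

```text
time: 0.98
tcp_pos: [361.4, -217.2, 281.1]
tool_rot: [3.141, -0.001, 0.0]
ft_force: [0.1, -0.6, -0.1]
gripper_width: 93.9
gripper_force: 0.0
t0.98 row [ 5.85 -8.72 -1.89] [ 0.    -0.    -0.001] nrows>=3 w93.9 q [-0.75 -0.19  1.78  0.    1.54  0.82]
```

```bash
python3 -m creep '[[5.8,-8.7,-1.9,0,0,0,9.4],[5.8,-8.7,-1.9,0,0,0,9.4],[5.8,-8.7,-1.9,0,0,0,9.4],[5.8,-8.7,-1.9,0,0,0,9.4],[5.8,-8.7,-1.9,0,0,0,9.4],[5.8,-8.7,-1.9,0,0,0,9.4]]'; python3 -c "
from h import *
go(420,-130,300,0); snap('s1')"
```

```text
time: 1.48
tcp_pos: [418.3, -132.6, 299.2]
tool_rot: [3.141, -0.0, -0.002]
ft_force: [-0.4, 0.5, 0.1]
gripper_width: 93.6
gripper_force: 0.0
t1.48 row [ 0.17 -0.26 -0.08] [ 0.     0.001 -0.   ] nrows>=1 w93.6 q [-0.5  -0.15  1.72 -0.    1.58  1.07]
```

View pics/s1.png

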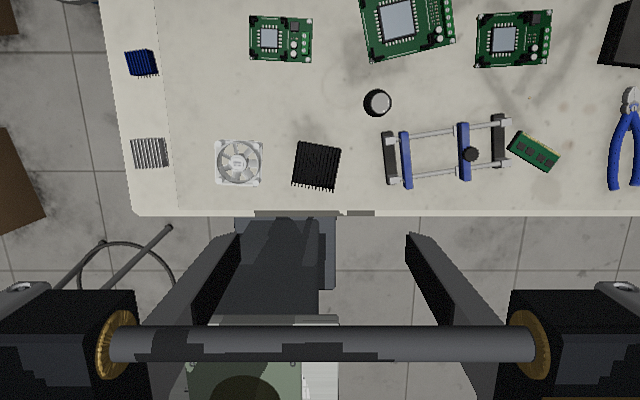

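The survey picture holds everything: blue sink (141,62), silver (150,153), fan (239,162), black (316,166), and chip pads at (270,39), (398,18) and (504,39).

```bash
cat >>h.py <<'E'
def meas(c,im,d,items):
    P=cloud(c,d); hsv=cv2.cvtColor(im,cv2.COLOR_RGB2HSV); out={}
    for n,(x,y,h,kind,r) in items.items():
        near=np.hypot(P[...,0]-x,P[...,1]-y)<r
        if kind=="pad": m=near&(hsv[...,1]<70)&(hsv[...,2]>95)&(P[...,2]>8)&(P[...,2]<19)
        elif kind=="blk": m=near&(hsv[...,2]<75)
        elif kind=="blu": m=near&(hsv[...,1]>110)
        else: m=near&(P[...,2]>7)
        m=cv2.morphologyEx(m.astype(np.uint8),cv2.MORPH_CLOSE,np.ones((5,5)))
        k,l,st,_=cv2.connectedComponentsWithStats(m); 
        if k<2: print(n,"none"); continue
        cs,_=cv2.findContours((l==1+st[1:,4].argmax()).astype(np.uint8),0,1); q=cs[0][:,0]
        W=ray(c,q,h)[:,:2]; rc=cv2.minAreaRect(W.astype(np.float32)); mm=m.astype(bool)&near
        print(n,"ctr",np.round(rc[0],1),"size",np.round(rc[1],1),"ang%.1f"%rc[2],"ztop %.1f"%np.nanpercentile(P[mm][:,2],80),"px",q.mean(0).round())
E
cat >items.py <<'E'
I={"small":(544,99,10,"blu",35),"med":(428,102,10,"z",45),"fan":(418,-18,12,"z",60),"large":(412,-121,12,"blk",60),"bS":(577,-73,13,"pad",22),"bL":(595,-220,13,"pad",33),"bM":(576,-358,13,"pad",28)}
E
python3 -c "
from h import *
from items import I
print('wrist');meas(*load('s1'),I)
z=np.load('top0.npz');print('top');meas(cam('top'),z['im'],z['d'],I)"
```

```text
wrist
small ctr [547.9 100.9] size [30.2 35.8] ang8.5 ztop 21.2 px [141.  62.]
med ctr [430.7 108. ] size [41.5 47. ] ang2.7 ztop 21.1 px [148. 153.]
fan ctr [118.5 342.2] size [ 99.4 251.9] ang74.1 ztop 421.3 px [ 23. 340.]
large ctr [170.   18.2] size [282.4 809.7] ang8.9 ztop 418.0 px [280. 333.]
bS ctr [575.3 -72.8] size [41.5 32.3] ang87.0 ztop 14.4 px [276.  38.]
bL ctr [ 596.1 -224.4] size [53.4 51.9] ang12.1 ztop 14.7 px [395.  21.]
bM ctr [ 574.  -359.5] size [39.4 38.7] ang3.1 ztop 14.6 px [502.  39.]
top
small ctr [547.  102.4] size [22.1 25.8] ang8.5 ztop 21.4 px [211. 201.]
med ctr [430.9 105.3] size [40.8 64.7] ang2.8 ztop 21.2 px [199. 250.]
fan ctr [418.8 -14.6] size [74.4 60.6] ang86.1 ztop 26.2 px [250. 263.]
large ctr [ 412.6 -120.9] size [58.5 57.2] ang78.9 ztop 25.3 px [294. 272.]
bS ctr [576.2 -63.4] size [22.1 19.2] ang8.5 ztop 15.1 px [281. 200.]
bL ctr [ 595.3 -223.4] size [36.7 45.6] ang8.5 ztop 15.6 px [349. 201.]
bM ctr [ 574.2 -359.8] size [26.7 26.1] ang6.2 ztop 15.8 px [404. 218.]
```

```bash
python3 -m creep '[[9.2,7.7,4,0,0,0,9.4],[9.2,7.7,4,0,0,0,9.4],[9.2,7.7,4,0,0,0,9.4],[9.2,7.7,4,0,0,0,9.4],[9.2,7.7,4,0,0,0,9.4],[9.2,7.7,4,0,0,0,9.4],[9.2,7.7,4,0,0,0,9.4]]'; python3 -c "
from h import *
go(420,-130,300,0); snap('s2')"
```

```text
time: 2.12
tcp_pos: [510.2, -209.5, 261.0]
tool_rot: [3.141, -0.002, 0.002]
ft_force: [1.6, -0.2, 0.5]
gripper_width: 93.9
gripper_force: 0.0
t2.12 row [-9.02 -7.93 -3.92] [ 0.001 -0.001 -0.001] nrows>=4 w93.9 q [-0.55  0.12  1.53  0.    1.49  1.03]
```

View pics/s2.png

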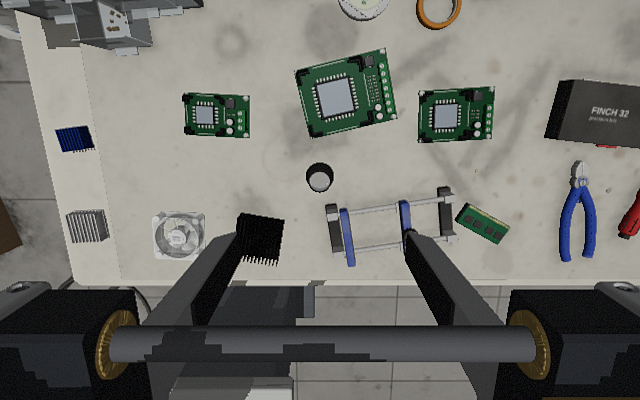

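Pads are at S (205,115), L (337,97) and M (447,116). I'll measure them by flood fill, and take the board angles from the green mask.

```bash
cat >>h.py <<'E'
def pad(c,im,seed,z,tol=14):
    m=np.zeros((402,642),np.uint8); cv2.floodFill(im[:,:,::-1].copy(),m,seed,0,(tol,)*3,(tol,)*3,4|cv2.FLOODFILL_MASK_ONLY|cv2.FLOODFILL_FIXED_RANGE|(1<<8))
    cs,_=cv2.findContours(m[1:-1,1:-1],0,1); q=max(cs,key=cv2.contourArea)[:,0]; rc=cv2.minAreaRect(ray(c,q,z)[:,:2].astype(np.float32)); print("pad",np.round(rc[0],1),np.round(rc[1],1),"%.1f"%rc[2])
def board(c,im,seed,r,z=9):
    h=cv2.cvtColor(im,cv2.COLOR_RGB2HSV); v,u=np.mgrid[:400,:640]
    m=((h[...,0]>45)&(h[...,0]<90)&(h[...,1]>80)&(np.hypot(u-seed[0],v-seed[1])<r)).astype(np.uint8); m=cv2.morphologyEx(m,cv2.MORPH_CLOSE,np.ones((3,3)))
    q=cv2.findNonZero(m)[:,0]; rc=cv2.minAreaRect(ray(c,q,z)[:,:2].astype(np.float32)); print("board",np.round(rc[0],1),np.round(rc[1],1),"%.1f"%rc[2])
E
python3 -c "
from h import *
c,im,d=load('s2')
for s,b,r in [((205,115),(217,115),50),((337,97),(347,94),70),((447,116),(457,114),55)]: pad(c,im,s,13);board(c,im,b,r)
c,im,d=load('s1')
for s in [(270,39),(398,18),(504,39)]: pad(c,im,s,13)
im=cv2.imread('pics/s2.png');cv2.imwrite('pics/s2c.png',cv2.resize(im[40:150,170:510],None,fx=2.3,fy=2.3,interpolation=2))"
```

```text
pad [576.5 -65.3] [19.5 19.3] 85.2
board [575.3 -79.1] [78.4 50.7] 86.9
pad [ 596.7 -225.5] [36.6 36.7] 13.0
board [ 599.3 -238.7] [ 82.6 110.8] 13.1
pad [ 574.7 -361.1] [26.1 26.1] 3.4
board [ 575.2 -374.6] [62.7 92. ] 3.4
pad [576.7 -65.3] [19.  19.7] 87.9
pad [ 596.9 -225.7] [36.7 36.7] 13.0
pad [ 575.1 -361.3] [26.  25.9] 3.1
```

View pics/s2c.png

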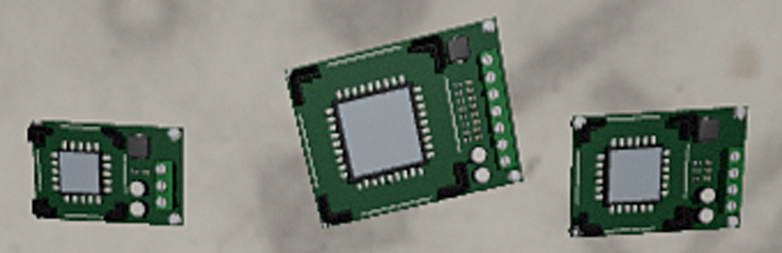

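The crop shows four black guides round each pad. The pads agree across both views to 0.4 mm. Next I check how close the cabinet comes to the small sink.

```bash
python3 -c "
from h import *
z=np.load('top0.npz');P=cloud(cam('top'),z['d'])
for n,P in(('top',P),('s2',cloud(load('s2')[0],load('s2')[2]))):
  for x in range(540,760,20):
    print(n,x,[int(np.nan_to_num(np.nanmax(np.r_[P[(abs(P[...,0]-x)<10)&(abs(P[...,1]-y)<15)&(P[...,2]<500)][:,2],-99]))) for y in range(190,-80,-30)])
"; python3 -m creep '[[3.7,-31,7,0,0,-0.14,9.4],[3.7,-31,7,0,0,-0.14,9.4],[3.7,-31,7,0,0,-0.14,9.4],[3.7,-31,7,0,0,-0.14,9.4],[3.7,-31,7,0,0,-0.14,9.4],[3.7,-31,7,0,0,-0.14,9.4],[3.7,-31,7,0,0,-0.14,9.4],[3.7,-31,7,0,0,-0.14,9.4],[3.7,-31,7,0,0,-0.14,9.4],[3.7,-31,7,0,0,-0.14,9.4]]'
```

```text
top 540 [-99, 6, 7, 26, 19, 7, 7, 6, 10]
top 560 [-99, 3, 17, 24, 7, 8, 6, 7, 23]
top 580 [-99, 4, 6, 6, 6, 6, 8, 6, 18]
top 600 [-99, 4, 6, 7, 9, 6, 7, 6, 25]
top 620 [-99, 4, 8, 8, 9, 6, 7, 6, 9]
top 640 [-99, 6, 7, 7, 6, 61, 52, 7, 6]
top 660 [-99, 5, 6, 6, 7, 67, 71, 85, 86]
top 680 [-99, 5, 6, 208, 209, 210, 208, 191, 154]
top 700 [-99, 7, 202, 210, 210, 210, 210, 209, 209]
top 720 [-99, 5, 207, 210, 210, 210, 209, 209, 210]
top 740 [-99, -99, 207, 210, 209, 210, 210, 209, 210]
s2 540 [-99, 2, 3, 23, 22, 3, 3, 3, 2]
s2 560 [-99, 3, 20, 23, 22, 3, 3, 3, 22]
s2 580 [-99, 3, 3, 3, 3, 3, 3, 3, 16]
s2 600 [-99, 2, 4, 3, 3, 4, 3, 3, 22]
s2 620 [-99, 2, 3, 3, 3, 4, 4, 3, 3]
s2 640 [-99, 3, 3, 3, 3, 18, 19, 3, 3]
s2 660 [-99, 2, 3, 3, 3, 67, 68, 84, 85]
s2 680 [-99, 3, 4, 84, 85, 85, 85, 114, 112]
s2 700 [-99, 2, 2, -99, -99, 46, 14, 17, 33]
s2 720 [-99, -99, -99, -99, -99, -99, -99, -99, -99]
s2 740 [-99, -99, -99, -99, -99, -99, -99, -99, -99]
time: 3.0
tcp_pos: [547.3, 102.3, 191.2]
tool_rot: [3.133, 0.225, 0.003]
ft_force: [0.5, -0.3, 0.5]
gripper_width: 94.2
gripper_force: 0.0
```

```bash
cat >>h.py <<'E'
def sink(c,im,d,x,y,z,lo=8,r=45):
    "rect of things standing above lo near x,y: sides cast on plane z"
    P=cloud(c,d); m=((np.hypot(P[...,0]-x,P[...,1]-y)<r)&(P[...,2]>lo)&(P[...,2]<45)).astype(np.uint8); m=cv2.morphologyEx(m,cv2.MORPH_CLOSE,np.ones((7,7)))
    k,l,st,_=cv2.connectedComponentsWithStats(m); m=l==1+st[1:,4].argmax()
    q=P[m&(P[...,2]>lo)&(P[...,2]<45)]; rc=cv2.minAreaRect(q[:,:2].astype(np.float32)); print("depth rect",np.round(rc[0],1),np.round(rc[1],1),"%.1f"%rc[2],"z",np.percentile(q[:,2],[50,90]).round(1))
    cs,_=cv2.findContours(m.astype(np.uint8),0,1); rc=cv2.minAreaRect(ray(c,cs[0][:,0],z)[:,:2].astype(np.float32)); print("outline",np.round(rc[0],1),np.round(rc[1],1),"%.1f"%rc[2])
E
python3 -c "
from h import *
c,im,d=snap('k1'); sink(c,im,d,547,101,20)
cv2.imwrite('pics/k1c.png',im[120:280,220:420,::-1].repeat(3,0).repeat(3,1))
go(547,101,100,8)"
```

```text
depth rect [548.5  99.4] [27.5 27.5] 8.3 z [20.7 21.9]
outline [549.3  99.4] [29.4 27.3] 7.8
t3.05 row [-0.1  -0.01  9.14] [ 0.001 -0.002  0.002] nrows>=3 w93.8 q [ 0.03  0.18  1.6  -0.    1.36  1.46]
```

View pics/k1c.png

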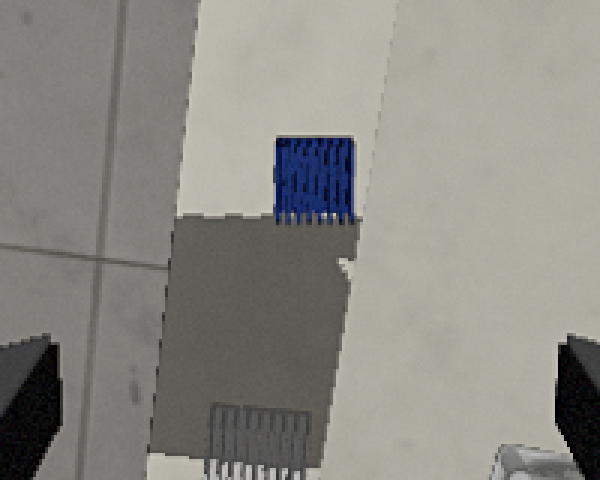

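The blue sink is at crop (315,180). The depth rectangle gives (548.6,99.4), 27.5 mm square, 8.2°, top at about 21 mm, which matches the given size. Now I go down, grip 9 mm above its underside (clear of the guides later), and lift.

```bash
python3 -c "
from h import *
go(548.6,99.4,9,8.2)"
```

```text
t3.05 row [1.000e-02 1.600e-01 1.824e+01] [ 0.001 -0.002 -0.002] nrows>=5 w93.8 q [ 0.03  0.18  1.6  -0.    1.36  1.46]
```

```bash
python3 -m creep '[[0.0,0.2,4,0,0,0,6],[0.0,0.2,8,0,0,0,6],[0,0.2,12,0,0,0,6],[0,0.2,14.5,0,0,0,6],[0,0.2,16.5,0,0,0,6],[0,0.2,17.5,0,0,0,6],[0,0.2,18.2,0,0,0,6],[0,0.2,18.2,0,0,0,6],[0,0.2,18.2,0,0,0,6]]' 15
python3 -m creep '[[0,0,0,0,0,0,2],[0,0,0,0,0,0,2],[0,0,0,0,0,0,2],[0,0,0,0,0,0,2],[0,0,0,0,0,0,2],[0,0,0,0,0,0,2],[0,0,0,0,0,0,2],[0,0,0,0,0,0,2]]' 15
```

```text
time: 3.8
tcp_pos: [549.6, 98.2, 9.3]
tool_rot: [3.134, 0.218, 0.004]
ft_force: [-0.1, 0.4, 1.0]
gripper_width: 60.1
gripper_force: 0.0
time: 4.47
tcp_pos: [548.6, 98.9, 8.2]
tool_rot: [-3.134, -0.219, -0.001]
ft_force: [-1.6, 0.7, 3.2]
gripper_width: 27.9
gripper_force: 15.0
```

```bash
python3 -m creep '[[0,0,-1,0,0,0,2],[0,0,-4,0,0,0,2],[0,0,-8,0,0,0,2],[0,0,-12,0,0,0,2],[0,0,-12,0,0,0,2],[0.43,16.65,-12,0,0,-2.95,2],[0.43,16.65,-12,0,0,-2.95,2],[0.43,16.65,-12,0,0,-2.95,2],[0.43,16.65,-12,0,0,-2.95,2],[0.43,16.65,-12,0,0,-2.95,2]]'
python3 -c "
from h import *
go(576.6,-65.3,130,177)"
```

```text
time: 5.3
tcp_pos: [576.7, -70.8, 128.5]
tool_rot: [2.93, 1.124, 0.001]
ft_force: [-0.0, 0.1, -0.2]
gripper_width: 27.8
gripper_force: 15.0
t5.30 row [ 0.36 -0.41 -0.16] [ 1.000e-03  4.000e-03 -2.357e+00] nrows>=19 w27.8 q [-0.27  0.29  1.6  -0.    1.24  0.57]
```

```bash
python3 -m creep '[[0,0,0,0,0,-2.35,2],[0,0,0,0,0,-2.35,2],[0,0,0,0,0,-2.35,2],[0,0,0,0,0,-2.35,2],[0,0,0,0,0,-2.35,2],[0,0,0,0,0,-2.35,2],[0,0,0,0,0,-2.35,2],[0,0,0,0,0,-2.35,2],[0,0,0,0,0,-2.35,2],[0,0,0,0,0,-2.35,2]]'
python3 -c "
from h import *
go(576.6,-65.3,130,177)"
```

```text
time: 6.13
tcp_pos: [575.6, -65.5, 127.9]
tool_rot: [-1.715, -2.632, 0.0]
ft_force: [0.7, 0.5, -0.4]
gripper_width: 27.7
gripper_force: 15.0
t6.13 row [-0.02  0.1  -0.21] [-0.    -0.    -1.102] nrows>=9 w27.7 q [-0.26  0.29  1.61 -0.    1.25 -0.68]
```

```bash
python3 -m creep '[[0,0,0,0,0,-1.1,2],[0,0,0,0,0,-1.1,2],[0,0,0,0,0,-1.1,2],[0,0,0,0,0,-1.1,2],[0,0,0,0,0,-1.1,2],[0,0,0,0,0,-1.1,2],[0,0,0,0,0,-1.1,2],[0,0,0,0,0,-1.1,2],[0,0,0,0,0,-1.1,2],[0,0,0,0,0,-1.1,2]]'
python3 -c "
from h import *
go(576.6,-65.3,26,177)
c,im,d=snap('h1'); print(c[3].round(2)[:3,3]); "
```

```text
time: 6.97
tcp_pos: [575.6, -65.5, 127.9]
tool_rot: [-0.093, -3.14, 0.0]
ft_force: [0.3, 0.3, -0.1]
gripper_width: 27.9
gripper_force: 15.0
t6.97 row [-0.1   0.03 10.19] [-0.    -0.    -0.007] nrows>=3 w27.9 q [-0.26  0.29  1.61 -0.    1.24 -1.77]
[497.36 -61.03 308.46]
```

View pics/h1.png

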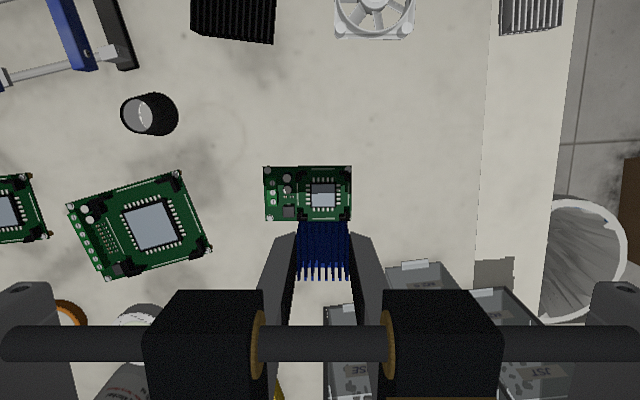

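The pad is at (323,192), partly shaded. The held sink is at (324,250). This half-turned view lets me cross-check the seats: any offset in the camera calibration would change sign.

```bash
python3 -c "
from h import *
c,im,d=load('h1')
pad(c,im,(150,226),13)
pad(c,im,(323,187),13,20);board(c,im,(308,193),55)
sink(c,im,d,576,-65,119,100,30) if 0 else None
P=cloud(c,d);h=cv2.cvtColor(im,cv2.COLOR_RGB2HSV)
m=(h[...,0]>105)&(h[...,0]<130)&(h[...,1]>110)&(P[...,2]>80)&(P[...,2]<150); q=P[m]
print(len(q),q.min(0),q.max(0),cv2.minAreaRect(q[:,:2].astype(np.float32)))
"
```

```text
pad [ 596.5 -225.8] [36.8 36.9] 13.1
pad [570.2 -65. ] [ 8.  20.1] 0.3
board [587.7 -80.5] [78.9 75.9] 87.9
2614 [561.34255005 -80.26415588 121.99479864] [591.41451196 -50.77940134 149.32573777] ((576.473876953125, -65.91889190673828), (29.51660919189453, 29.061790466308594), 87.3256607055664)
```

```bash
python3 -m creep '[[-0.05,0.05,4,0,0,0,2],[-0.05,0.05,7,0,0,0,2],[-0.05,0.05,8.5,0,0,0,2],[-0.05,0.05,9.5,0,0,0,2],[-0.05,0.05,10,0,0,0,2],[-0.05,0.05,10.3,0,0,0,2],[-0.05,0.05,10.5,0,0,0,2],[-0.05,0.05,10.6,0,0,0,2],[-0.05,0.05,10.6,0,0,0,2]]'
python3 -m creep '[[0,0,0.05,0,0,0,2],[0,0,0.1,0,0,0,2],[0,0,0.1,0,0,0,2]]'
```

```text
time: 7.77
tcp_pos: [577.2, -65.3, 22.9]
tool_rot: [0.096, 3.138, -0.001]
ft_force: [0.1, -0.0, -0.5]
gripper_width: 28.0
gripper_force: 15.0
time: 8.02
tcp_pos: [576.6, -65.1, 21.3]
tool_rot: [0.096, 3.139, -0.0]
ft_force: [0.1, -0.4, -0.3]
gripper_width: 27.7
gripper_force: 15.0
```

No contact yet. I'll step down 0.5 mm at a time.

```bash
python3 -m creep '[[0,0,0.05,0,0,0,2],[0,0,0.05,0,0,0,2]]'|sed -n '2p;4p'
python3 -m creep '[[0,0,0.05,0,0,0,2],[0,0,0.05,0,0,0,2]]'|sed -n '2p;4p'
```

```text
tcp_pos: [576.6, -65.1, 21.2]
ft_force: [-1.9, -0.4, 5.5]
tcp_pos: [576.6, -65.1, 21.2]
ft_force: [-2.5, 0.5, 8.5]
```

Contact. Release and lift.

```bash
python3 -m creep '[[0,0,-0.05,0,0,0,3.0],[0,0,-0.05,0,0,0,3.4],[0,0,-0.05,0,0,0,4],[0,0,-0.05,0,0,0,4],[0,0,-0.05,0,0,0,4],[0,0,-1,0,0,0,4],[0,0,-3,0,0,0,4],[0,0,-7,0,0,0,5],[0,0,-11,0,0,0,6],[0,0,-12,0,0,0,6]]'
python3 -c "
from h import *
c,im,d=snap('a1'); sink(c,im,d,576.6,-65,33,24,28); go(430.7,106,190,183)"
```

```text
time: 9.18
tcp_pos: [580.9, -66.1, 147.7]
tool_rot: [0.095, 3.128, -0.004]
ft_force: [1.0, -0.7, 1.1]
gripper_width: 56.5
gripper_force: 0.0
depth rect [577.3 -65.4] [27.9 28.5] 86.7 z [33.9 35. ]
outline [576.8 -65.3] [27.9 29.5] 86.6
t9.23 row [16.   16.26 -4.49] [-0.003  0.013 -0.113] nrows>=6 w58.8 q [-0.26  0.27  1.59  0.    1.27 -1.77]
```

The small sink is seated at (577,-65.4), top at about 34 mm, angle -3.3°. Next is the medium sink, with the camera turned forward again.

```bash
python3 -m creep '[[0,0,-5,0,0,3.03,7],[15.5,16.3,-5,0,0,3.03,7],[15.5,16.3,-5,0,0,3.03,7],[15.5,16.3,-5,0,0,3.03,7],[15.5,16.3,-5,0,0,3.03,7],[15.5,16.3,-5,0,0,3.03,7],[15.5,16.3,-5,0,0,3.03,7],[15.5,16.3,-5,0,0,3.03,7],[15.5,16.3,-5,0,0,3.03,7],[15.5,16.3,-5,0,0,3.03,7]]' >/dev/null
python3 -c "
from h import *
go(430.7,106,190,2.7)"
```

```text
t10.07 row [-0.17  0.01 -0.13] [-2.000e-03  1.000e-03  1.788e+00] nrows>=15 w70.4 q [ 0.05 -0.06  1.87 -0.    1.34 -0.21]
```

```bash
python3 -m creep '[[0,0,0,0,0,1.79,7],[0,0,0,0,0,1.79,7],[0,0,0,0,0,1.79,7],[0,0,0,0,0,1.79,7],[0,0,0,0,0,1.79,7],[0,0,0,0,0,1.79,7],[0,0,0,0,0,1.79,7],[0,0,0,0,0,1.79,7],[0,0,0,0,0,1.79,7],[0,0,0,0,0,1.79,7]]' >/dev/null
python3 -m creep '[[0,0,0,0,0,0.54,7],[0,0,0,0,0,0.54,7],[0,0,0,0,0,0.54,7],[0,0,0,0,0,0.54,7],[0,0,0,0,0,0.54,7],[0,0,0,0,0,0.54,7],[0,0,0,0,0,0.54,7]]' >/dev/null
python3 -c "
from h import *
c,im,d=snap('k2'); sink(c,im,d,430.7,106,20); go(430.7,106,9,2.7)"
```

```text
depth rect [432.  105.7] [39.3 38.9] 2.6 z [21.2 22.4]
outline [432.6 105.8] [40.8 39.1] 2.9
t11.53 row [-0.    0.11 18.01] [-0.     0.002  0.004] nrows>=5 w70.1 q [ 0.05 -0.06  1.86  0.    1.34  1.57]
```

Medium sink measured at (432,105.7), 39 mm square, 2.7°.

```bash
python3 -m creep '[[0.1,0.1,4,0,0,0,6.5],[0.1,0.1,8,0,0,0,6.5],[0.1,0.1,12,0,0,0,6.5],[0.1,0.1,14.5,0,0,0,6.5],[0.1,0.1,16.5,0,0,0,6.5],[0.1,0.1,17.5,0,0,0,6.5],[0.1,0.1,18,0,0,0,6.5],[0.1,0.1,18,0,0,0,6.5],[0.1,0.1,18,0,0,0,6.5]]' 18
python3 -m creep '[[0,0,0,0,0,0,3],[0,0,0,0,0,0,3],[0,0,0,0,0,0,3],[0,0,0,0,0,0,3],[0,0,0,0,0,0,3],[0,0,0,0,0,0,3],[0,0,0,0,0,0,3]]' 18
python3 -c "
from h import *
go(575,-361.2,140,3.3)"
```

```text
time: 12.28
tcp_pos: [433.7, 106.2, 10.7]
tool_rot: [-3.141, -0.079, -0.003]
ft_force: [0.7, 0.5, 0.3]
gripper_width: 65.0
gripper_force: 0.0
time: 12.87
tcp_pos: [433.2, 106.2, 10.5]
tool_rot: [-3.141, -0.079, -0.002]
ft_force: [-1.0, 0.1, 5.8]
gripper_width: 39.3
gripper_force: 18.0
t12.87 row [ 11.84  47.39 -12.94] [ 0.    -0.001 -0.008] nrows>=13 w39.3 q [ 0.05  0.21  2.01 -0.    0.92  1.57]
```

```bash
python3 -m creep '[[0,0,-1,0,0,0,3],[0,0,-4,0,0,0,3],[0,0,-8,0,0,0,3],[0,0,-12,0,0,0,3],[11.8,47.4,-13,0,0,0,3],[11.8,47.4,-13,0,0,0,3],[11.8,47.4,-13,0,0,0,3],[11.8,47.4,-13,0,0,0,3],[11.8,47.4,-13,0,0,0,3],[11.8,47.4,-13,0,0,0,3]]' >/dev/null
python3 -c "
from h import *
go(575,-361.2,140,3.3)"
```

```text
t13.70 row [ 5.88 22.96 -0.47] [-0.    -0.    -0.008] nrows>=6 w39.6 q [-0.43  0.17  1.74  0.    1.23  1.09]
```

```bash
python3 -m creep '[[5.4,22.2,-0.4,0,0,-0.01,3],[5.4,22.2,-0.4,0,0,-0.01,3],[5.4,22.2,-0.4,0,0,-0.01,3],[5.4,22.2,-0.4,0,0,-0.01,3],[5.4,22.2,-0.4,0,0,-0.01,3],[5.4,22.2,-0.4,0,0,-0.01,3],[5.4,22.2,-0.4,0,0,-0.01,3],[5.4,22.2,-0.4,0,0,-0.01,3],[5.4,22.2,-0.4,0,0,-0.01,3],[5.4,22.2,-0.4,0,0,-0.01,3]]' >/dev/null
python3 -c "
from h import *
c,im,d=snap('h2'); P=cloud(c,d); m=(abs(P[...,0]-575)<28)&(abs(P[...,1]+361)<19.8)&(P[...,2]>100)&(P[...,2]<165)
q=P[m];print(q.min(0),q.max(0)); rc=cv2.minAreaRect(q[q[:,2]>q[:,2].max()-9][:,:2].astype(np.float32));print(rc)
go(575,-361.2,24,3.3)"
```

```text
[ 547.23400005 -380.76688     128.53549674] [ 589.38872304 -341.20688274  164.97289392]
((574.2376708984375, -371.8059387207031), (9.158249855041504, 21.009645462036133), 61.81557083129883)
t14.58 row [ 0.47  1.14 11.48] [-0.001  0.001  0.004] nrows>=3 w39.6 q [-0.68  0.46  1.35  0.    1.33  0.83]
```

```bash
python3 -m creep '[[0.5,1.1,0,0,0,0,3],[0.5,1.1,0,0,0,0,3],[0.5,1.1,0,0,0,0,3],[0.5,1.1,0,0,0,0,3]]' >/dev/null
python3 -c "
from h import *
c,im,d=snap('h3'); P=cloud(c,d)
m=(P[...,2]>142)&(P[...,2]<154)&(abs(P[...,0]-575)<30)&(abs(P[...,1]+361)<19.3)
q=P[m];print(len(q),q.min(0),q.max(0),np.percentile(P[(abs(P[...,0]-575)<15)&(abs(P[...,1]+361)<15)][:,2],[5,50,95]))
go(575,-361.2,24,3.3)
cv2.imwrite('pics/h3c.png',im[80:380,160:480,::-1].repeat(2,0).repeat(2,1))"
```

```text
1973 [ 552.74949911 -380.29043829  142.00219107] [ 595.06143393 -341.70642608  153.75199348] [ 13.22341064 133.79297045 150.44928707]
t14.97 row [-0.04 -0.06 11.5 ] [-0.     0.     0.003] nrows>=3 w39.3 q [-0.69  0.48  1.32  0.    1.34  0.82]
```

View pics/h3c.png

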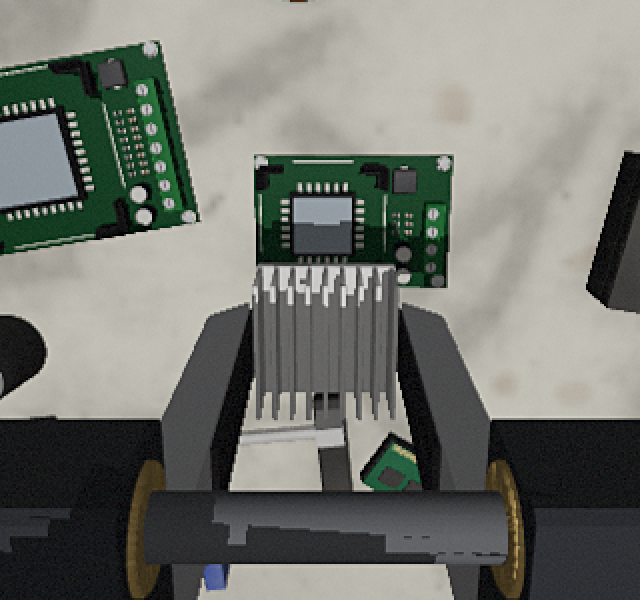

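The medium sink hangs level between the fingers, at crop (325,340), square to the board. Now I lower it.

```bash
python3 -m creep '[[0,0,4,0,0,0,3],[0,0,7.5,0,0,0,3],[0,0,9,0,0,0,3],[0,0,10,0,0,0,3],[0,0,10.7,0,0,0,3],[0,0,11.1,0,0,0,3],[0,0,11.3,0,0,0,3],[0,0,11.4,0,0,0,3],[0,0,11.4,0,0,0,3]]'|sed -n '2p;4p'
python3 -m creep '[[0,0,0.05,0,0,0,3],[0,0,0.05,0,0,0,3]]'|sed -n '2p;4p'
python3 -m creep '[[0,0,0.05,0,0,0,3],[0,0,0.05,0,0,0,3]]'|sed -n '2p;4p'
```

```text
tcp_pos: [576.5, -363.5, 26.3]
ft_force: [0.2, 0.4, -0.9]
tcp_pos: [576.2, -363.2, 25.4]
ft_force: [-0.4, -0.6, -0.1]
tcp_pos: [575.8, -362.9, 24.2]
ft_force: [-0.6, 0.0, -0.9]
```

```bash
python3 -m creep '[[0,-0.1,0.02,0,0,0,3],[0,-0.1,0.02,0,0,0,3],[0,-0.1,0.02,0,0,0,3]]'|sed -n '2p;4p'
python3 -m creep '[[0,0,0.05,0,0,0,3],[0,0,0.05,0,0,0,3]]'|sed -n '2p;4p'
python3 -m creep '[[0,0,0.05,0,0,0,3],[0,0,0.05,0,0,0,3]]'|sed -n '2p;4p'
```

```text
tcp_pos: [575.5, -361.6, 23.7]
ft_force: [0.2, 0.1, -0.6]
tcp_pos: [575.6, -361.7, 23.6]
ft_force: [-1.3, 0.1, 1.7]
tcp_pos: [575.6, -361.7, 23.6]
ft_force: [-2.0, 1.2, 4.5]
```

Contact at 23.6, as expected. Release and lift.

```bash
python3 -m creep '[[0,0,-0.03,0,0,0,4.2],[0,0,-0.03,0,0,0,4.6],[0,0,-0.03,0,0,0,5.2],[0,0,-0.03,0,0,0,5.2],[0,0,-0.03,0,0,0,5.2],[0,0,-1,0,0,0,5.2],[0,0,-3,0,0,0,5.2],[0,0,-7,0,0,0,6],[0,0,-11,0,0,0,7],[0,0,-14,0,0,0,9]]' >/dev/null
python3 -m creep '[[0,0,-2,0,0,0,9.4],[0,0,-2,0,0,0,9.4],[0,0,-2,0,0,0,9.4]]' >/dev/null
python3 -c "
from h import *
c,im,d=snap('a2'); sink(c,im,d,575,-361,33,24,33); go(412.6,-121,195,0)"
```

```text
depth rect [ 574.4 -362.3] [39.2 38.9] 3.0 z [34.2 35.3]
outline [ 575.  -362.2] [40.3 39.2] 3.4
t17.77 row [-14.8  -24.98  -1.25] [-0.    0.    0.06] nrows>=7 w91.7 q [-0.69  0.44  1.28 -0.    1.42  0.82]
```

The medium sink is seated at (574.7,-362.2), 3.2°. Next is the large sink.

```bash
python3 -m creep '[[-14.8,-25,-1.2,0,0,0.25,9.4],[-14.8,-25,-1.2,0,0,0.25,9.4],[-14.8,-25,-1.2,0,0,0.25,9.4],[-14.8,-25,-1.2,0,0,0.25,9.4],[-14.8,-25,-1.2,0,0,0.25,9.4],[-14.8,-25,-1.2,0,0,0.25,9.4],[-14.8,-25,-1.2,0,0,0.25,9.4],[-14.8,-25,-1.2,0,0,0.25,9.4],[-14.8,-25,-1.2,0,0,0.25,9.4],[-14.8,-25,-1.2,0,0,0.25,9.4]]' >/dev/null
python3 -m creep '[[0,0,0,0,0,0,9.4],[0,0,0,0,0,0,9.4]]' >/dev/null
python3 -c "
from h import *
c,im,d=snap('k3'); sink(c,im,d,412.6,-121,25,8,60); sink(c,im,d,418,-18,25,8,60); go(412.6,-121,10,-11)"
```

```text
depth rect [ 413.4 -123.7] [60.1 60.5] 79.8 z [25.7 27. ]
outline [ 414.3 -123.9] [60.2 62.6] 79.7
depth rect [418.9 -17.6] [60.4 60.3] 86.4 z [24.2 26.6]
outline [419.3 -19.2] [63.9 61.5] 86.4
t18.82 row [-0.08 -0.08 18.44] [-0.     0.001  0.001] nrows>=5 w94.3 q [-0.49 -0.1   1.89 -0.    1.36  1.27]
```

Large sink: (413.6,-123.8), 60 mm square, -10.2°. Fan: (419,-18), -3.6°.

```bash
python3 -m creep '[[0.1,0.2,4,0,0,-0.014,8.2],[0.1,0.2,8,0,0,-0.014,8.2],[0.1,0.2,12,0,0,-0.014,8.2],[0.1,0.2,14.5,0,0,-0.014,8.2],[0.1,0.2,16.5,0,0,-0.014,8.2],[0.1,0.2,17.8,0,0,-0.014,8.2],[0.1,0.2,18.4,0,0,-0.014,8.2],[0.1,0.2,18.4,0,0,-0.014,8.2],[0.1,0.2,18.4,0,0,-0.014,8.2]]' 25
python3 -m creep '[[0,0,0,0,0,0,5],[0,0,0,0,0,0,5],[0,0,0,0,0,0,5],[0,0,0,0,0,0,5],[0,0,0,0,0,0,5],[0,0,0,0,0,0,5],[0,0,0,0,0,0,5]]' 25
python3 -c "
from h import *
go(596.8,-225.6,150,13)"
```

```text
time: 19.57
tcp_pos: [414.0, -123.8, 10.9]
tool_rot: [3.129, -0.277, 0.0]
ft_force: [1.2, -0.5, -0.7]
gripper_width: 82.0
gripper_force: 0.0
time: 20.15
tcp_pos: [414.2, -123.6, 11.6]
tool_rot: [3.129, -0.276, 0.002]
ft_force: [-0.6, -0.4, 6.1]
gripper_width: 59.8
gripper_force: 25.0
t20.15 row [ 19.78   6.85 -13.81] [ 0.001 -0.001 -0.403] nrows>=7 w59.8 q [-0.49  0.18  2.04  0.    0.92  1.26]
```

```bash
python3 -m creep '[[0,0,-1,0,0,0,5],[0,0,-4,0,0,0,5],[0,0,-8,0,0,0,5],[0,0,-12,0,0,0,5],[0,0,-13.8,0,0,-0.1,5],[19.8,6.8,-13.8,0,0,-0.403,5],[19.8,6.8,-13.8,0,0,-0.403,5],[19.8,6.8,-13.8,0,0,-0.403,5],[19.8,6.8,-13.8,0,0,-0.403,5],[19.8,6.8,-13.8,0,0,-0.403,5]]' >/dev/null
python3 -m creep '[[0.8,0.3,0,0,0,0,5],[0.8,0.3,0,0,0,0,5],[0.8,0.3,0,0,0,0,5],[0.8,0.3,0,0,0,0,5]]' >/dev/null
python3 -c "
from h import *
go(596.8,-225.6,25,13)"
```

```text
t21.32 row [-0.54  0.02 12.33] [-0.002  0.002  0.   ] nrows>=3 w59.7 q [-0.49  0.4   1.42 -0.    1.33  0.85]
```

```bash
python3 -m creep '[[-0.5,0,4,0,0,0,5],[-0.5,0,7.5,0,0,0,5],[-0.5,0,9.5,0,0,0,5],[-0.5,0,10.6,0,0,0,5],[-0.5,0,11.3,0,0,0,5],[-0.5,0,11.8,0,0,0,5],[-0.5,0,12,0,0,0,5],[-0.5,0,12,0,0,0,5],[-0.5,0,12,0,0,0,5],[-0.5,0,12,0,0,0,5]]'|sed -n '2,4p'
python3 -c "
from h import *
go(596.8,-225.6,25,13)"
```

```text
tcp_pos: [600.3, -227.1, 30.2]
tool_rot: [3.12, 0.356, 0.003]
ft_force: [0.1, 0.1, -0.3]
t22.15 row [-0.31 -0.23  0.52] [ 0.002 -0.002  0.   ] nrows>=1 w59.6 q [-0.5   0.52  1.5   0.    1.11  0.85]
```

```bash
python3 -m creep '[[-0.3,-0.2,0.2,0,0,0,5],[-0.3,-0.2,0.2,0,0,0,5],[-0.3,-0.2,0.2,0,0,0,5],[-0.3,-0.2,0.2,0,0,0,5]]'|sed -n '2,4p'
python3 -m creep '[[0,0,0.1,0,0,0,5],[0,0,0.1,0,0,0,5],[0,0,0.1,0,0,0,5]]'|sed -n '2p;4p'
```

```text
tcp_pos: [595.8, -225.3, 26.7]
tool_rot: [-3.121, -0.356, 0.0]
ft_force: [0.4, 0.1, -2.0]
tcp_pos: [595.8, -225.3, 25.6]
ft_force: [-1.0, 0.1, -1.2]
```

```bash
python3 -m creep '[[0.05,0,0.05,0,0,0,5],[0.05,0,0.1,0,0,0,5],[0.05,0,0.1,0,0,0,5]]'|sed -n '2p;4p'
python3 -m creep '[[0,0,0.05,0,0,0,5],[0,0,0.05,0,0,0,5]]'|sed -n '2p;4p'
python3 -m creep '[[0,0,0.05,0,0,0,5],[0,0,0.05,0,0,0,5]]'|sed -n '2p;4p'
```

```text
tcp_pos: [596.4, -225.2, 24.7]
ft_force: [-0.1, -0.2, -1.9]
tcp_pos: [596.4, -225.2, 24.7]
ft_force: [0.2, 0.7, 1.5]
tcp_pos: [596.4, -225.3, 24.6]
ft_force: [-2.8, 1.0, 5.0]
```

```bash
python3 -m creep '[[0,0,-0.03,0,0,0,6.2],[0,0,-0.03,0,0,0,6.6],[0,0,-0.03,0,0,0,7.2],[0,0,-0.03,0,0,0,7.2],[0,0,-0.03,0,0,0,7.2],[0,0,-1,0,0,0,7.2],[0,0,-3,0,0,0,7.2],[0,0,-7,0,0,0,8],[0,0,-11,0,0,0,8],[0,0,-14,0,0,0,9]]' >/dev/null
python3 -m creep '[[0,0,-2,0,0,0,9.4],[0,0,-2,0,0,0,9.4],[0,0,-2,0,0,0,9.4]]' >/dev/null
python3 -c "
from h import *
c,im,d=snap('a3'); sink(c,im,d,597,-225.5,38,27,48); go(419,-18,195,-3.6)"
```

```text
depth rect [ 595.5 -225.9] [60.6 60.1] 13.1 z [39. 40.]
outline [ 595.9 -225.9] [61.4 60.2] 12.9
t24.45 row [-12.59 -24.16  -1.14] [-0.    0.    0.29] nrows>=7 w93.8 q [-0.5   0.35  1.4  -0.    1.39  0.85]
```

View pics/a3.png

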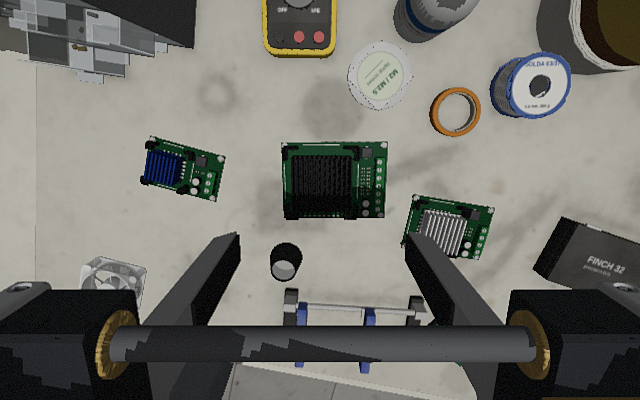

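All three sinks sit inside their guides: blue (165,167), black (322,183), silver (442,233). The large one is at (595.6,-225.9), 13°. Now the fan.

```bash
python3 -m creep '[[-12.6,-24.2,-1.1,0,0,0.29,9.4],[-12.6,-24.2,-1.1,0,0,0.29,9.4],[-12.6,-24.2,-1.1,0,0,0.29,9.4],[-12.6,-24.2,-1.1,0,0,0.29,9.4],[-12.6,-24.2,-1.1,0,0,0.29,9.4],[-12.6,-24.2,-1.1,0,0,0.29,9.4],[-12.6,-24.2,-1.1,0,0,0.29,9.4],[-12.6,-24.2,-1.1,0,0,0.29,9.4],[-12.6,-24.2,-1.1,0,0,0.29,9.4],[-12.6,-24.2,-1.1,0,0,0.29,9.4]]' >/dev/null
python3 -m creep '[[0,0,0,0,0,0,9.4],[0,0,0,0,0,0,9.4]]' >/dev/null
python3 -c "
from h import *
c,im,d=snap('k4'); sink(c,im,d,418,-18,25,8,60); go(419,-18,3,-3.6)"
```

```text
depth rect [418.6 -17.5] [60.1 59.9] 86.2 z [24.5 26.8]
outline [419.5 -17.5] [60.1 61.4] 86.3
t25.50 row [-0.04 -0.05 19.13] [-0.     0.001 -0.002] nrows>=5 w94.0 q [-0.25 -0.13  1.91 -0.    1.36  1.38]
```

```bash
python3 -m creep '[[0,-0.1,4,0,0,0,8.2],[0,-0.1,8,0,0,0,8.2],[0,-0.1,12,0,0,0,8.2],[0,-0.1,15,0,0,0,8.2],[0,-0.1,17,0,0,0,8.2],[0,-0.1,18.3,0,0,0,8.2],[0,-0.1,18.9,0,0,0,8.2],[0,-0.1,18.9,0,0,0,8.2],[0,-0.1,18.9,0,0,0,8.2],[0,-0.1,18.9,0,0,0,8.2]]' 15 |sed -n '2p;4p'
python3 -m creep '[[0,0,0,0,0,0,8.2],[0,0,0,0,0,0,8.2]]' |sed -n '2p;4p'
```

```text
tcp_pos: [420.5, -17.3, 6.8]
ft_force: [1.0, 0.1, -0.1]
tcp_pos: [420.3, -17.1, 6.8]
ft_force: [-0.1, 0.5, 0.4]
```

```bash
python3 -m creep '[[-0.1,0,0.2,0,0,0,8.2],[-0.1,0,0.4,0,0,0,8.2],[-0.1,0,0.4,0,0,0,8.2],[-0.1,0,0.4,0,0,0,8.2]]' 15 |sed -n '2p;4p'
python3 -m creep '[[0,0,0,0,0,0,5.5],[0,0,0,0,0,0,5.5],[0,0,0,0,0,0,5.5],[0,0,0,0,0,0,5.5],[0,0,0,0,0,0,5.5],[0,0,0,0,0,0,5.5],[0,0,0,0,0,0,5.5]]' 15
python3 -c "
from h import *
go(595.6,-225.9,150,13)"
```

```text
tcp_pos: [418.0, -16.6, 1.6]
ft_force: [0.8, 0.4, -0.2]
time: 27.42
tcp_pos: [418.2, -16.7, 1.7]
tool_rot: [3.14, -0.099, 0.0]
ft_force: [-0.3, -0.9, 0.5]
gripper_width: 59.4
gripper_force: 15.0
t27.42 row [ 19.02  19.75 -14.82] [ 0.   -0.   -0.29] nrows>=8 w59.4 q [-0.25  0.18  2.07  0.    0.89  1.39]
```

```bash
python3 -m creep '[[0,0,-1,0,0,0,5.5],[0,0,-4,0,0,0,5.5],[0,0,-8,0,0,0,5.5],[0,0,-12,0,0,0,5.5],[19,19.7,-14.8,0,0,-0.29,5.5],[19,19.7,-14.8,0,0,-0.29,5.5],[19,19.7,-14.8,0,0,-0.29,5.5],[19,19.7,-14.8,0,0,-0.29,5.5],[19,19.7,-14.8,0,0,-0.29,5.5],[19,19.7,-14.8,0,0,-0.29,5.5]]' >/dev/null
python3 -c "
from h import *
go(595.6,-225.9,150,13)"
```

```text
t28.25 row [ 1.13  2.13 -0.32] [-0.001  0.001 -0.   ] nrows>=1 w59.3 q [-0.48  0.34  1.49  0.    1.3   0.86]
```

```bash
python3 -m creep '[[1,1.9,0,0,0,0,5.5],[1,1.9,0,0,0,0,5.5],[1,1.9,0,0,0,0,5.5],[1,1.9,0,0,0,0,5.5],[1,1.9,0,0,0,0,5.5]]' >/dev/null
python3 -c "
from h import *
go(595.6,-225.9,41,13); c,im,d=snap('h4'); P=cloud(c,d); q=P[(P[...,2]>162)&(P[...,2]<180)&(np.hypot(P[...,0]-596,P[...,1]+226)<46)]
print(len(q),q.min(0),q.max(0),cv2.minAreaRect(q[:,:2].astype(np.float32)))"
```

```text
t28.67 row [ 0.25  0.57 10.55] [-0.002  0.002  0.001] nrows>=3 w59.5 q [-0.49  0.38  1.45  0.    1.32  0.85]
9531 [ 558.14725119 -259.8674435   162.00037949] [ 627.78973593 -180.14849224  179.99781263] ((593.26220703125, -221.87261962890625), (60.459537506103516, 81.7923812866211), 12.649331092834473)
```

Adjust, then lower to just above the sink and settle there to read the pose.

```bash
python3 -m creep '[[0.2,0.5,3,0,0,0,5.5],[0.2,0.5,6,0,0,0,5.5],[0.2,0.5,8,0,0,0,5.5],[0.2,0.5,9,0,0,0,5.5],[0.2,0.5,9.6,0,0,0,5.5],[0.2,0.5,9.8,0,0,0,5.5],[0.2,0.5,9.8,0,0,0,5.5],[0.2,0.5,9.8,0,0,0,5.5]]'|sed -n '2p;4p'
python3 -m creep '[[0,0,0,0,0,0,5.5],[0,0,0,0,0,0,5.5]]'|sed -n '2p;4p'
python3 -c "
from h import *
go(595,-226,40,13)"
```

```text
tcp_pos: [597.5, -227.4, 51.0]
ft_force: [0.3, -0.1, 0.4]
tcp_pos: [597.3, -227.5, 50.7]
ft_force: [0.5, -0.5, -0.9]
t29.55 row [-0.19 -0.2   1.07] [ 0.002 -0.002  0.   ] nrows>=1 w59.1 q [-0.5   0.49  1.5   0.    1.15  0.84]
```

```bash
python3 -m creep '[[-0.2,-0.15,0.4,0,0,0,5.5],[-0.2,-0.15,0.7,0,0,0,5.5],[-0.2,-0.15,0.7,0,0,0,5.5],[-0.2,-0.15,0.7,0,0,0,5.5],[-0.2,-0.15,0.7,0,0,0,5.5]]'|sed -n '2p;4p'
python3 -c "
from h import *
go(595,-226,40,13); c,im,d=snap('h5'); P=cloud(c,d); q=P[(P[...,2]>58)&(P[...,2]<72)&(np.hypot(P[...,0]-596,P[...,1]+226)<46)]
print(len(q),q.min(0),q.max(0),cv2.minAreaRect(q[:,:2].astype(np.float32)))
cv2.imwrite('pics/h5c.png',im[100:330,200:440,::-1].repeat(2,0).repeat(2,1))"
```

```text
tcp_pos: [593.9, -225.9, 42.0]
ft_force: [-0.1, -0.3, -0.2]
t29.97 row [0.11 0.03 0.2 ] [-0.  0. -0.] nrows>=1 w59.5 q [-0.5   0.5   1.51  0.    1.13  0.84]
9141 [ 559.31231071 -265.0038007    58.00451551] [ 629.77583072 -183.40944439   71.99689089] ((594.6710205078125, -226.13661193847656), (60.4423828125, 83.72560119628906), 13.18148422241211)
```

View pics/h5c.png

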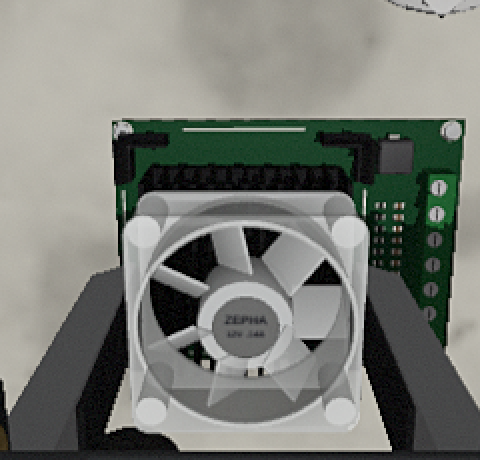

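The fan is held level over the large sink. The sink's far fin edge shows at crop (245,175), just beyond the fan. I check by ray that this edge is where it should be.

```bash
python3 -c "
from h import *
c,im,d=load('h5')
print(ray(c,[(325,183),(325,284),(297,277)],38).round(1), ray(c,[(275,185),(374,185),(325,198),(325,315)],38).round(1),ray(c,[(325,198),(325,315),(262,270),(382,270)],66).round(1))
cs=np.radians(13); print('sink edges mid +x', 595.6+30*np.cos(cs),-225.9+30*np.sin(cs),'-x',595.6-30*np.cos(cs),-225.9-30*np.sin(cs))"
```

```text
[[ 629.5 -219.5   38. ]
 [ 568.3 -233.7   38. ]
 [ 569.1 -216.2   38. ]] [[ 622.1 -192.6   38. ]
 [ 634.5 -246.4   38. ]
 [ 621.  -221.5   38. ]
 [ 547.3 -238.7   38. ]] [[ 628.6 -219.5   66. ]
 [ 566.  -234.1   66. ]
 [ 584.4 -196.9   66. ]
 [ 598.1 -256.3   66. ]]
sink edges mid +x 624.8311019435571 -219.15146836968407 -x 566.368898056443 -232.64853163031594
```

The sink's edges agree with the earlier measurement, and the fan is within about 1 mm of centre. Now I lower it to contact.

```bash
python3 -m creep '[[0.05,0,0.1,0,0,0,5.5],[0.05,0,0.1,0,0,0,5.5],[0.05,0,0.1,0,0,0,5.5]]'|sed -n '2p;4p'
python3 -m creep '[[0,0,0.05,0,0,0,5.5],[0,0,0.05,0,0,0,5.5]]'|sed -n '2p;4p'
python3 -m creep '[[0,0,0.05,0,0,0,5.5],[0,0,0.05,0,0,0,5.5]]'|sed -n '2p;4p'
```

```text
tcp_pos: [594.5, -225.8, 41.1]
ft_force: [-0.9, -0.3, 0.4]
tcp_pos: [594.5, -225.8, 40.6]
ft_force: [-0.2, 0.7, -1.0]
tcp_pos: [594.4, -225.8, 40.1]
ft_force: [0.1, -0.4, -1.1]
```

```bash
python3 -m creep '[[0,0,0.05,0,0,0,5.5],[0,0,0.05,0,0,0,5.5]]'|sed -n '2p;4p'
python3 -m creep '[[0,0,0.04,0,0,0,5.5],[0,0,0.04,0,0,0,5.5]]'|sed -n '2p;4p'
```

```text
tcp_pos: [594.6, -225.8, 39.8]
ft_force: [0.0, 0.2, 0.3]
tcp_pos: [594.6, -225.9, 39.8]
ft_force: [-1.4, 1.2, 2.8]
```

Contact at 39.8 (39.7 expected). Release, lift straight up and check.

```bash
python3 -m creep '[[0,0,-0.02,0,0,0,6.1],[0,0,-0.02,0,0,0,6.5],[0,0,-0.02,0,0,0,7.5],[0,0,-0.02,0,0,0,8],[0,0,-0.02,0,0,0,8],[0,0,-1,0,0,0,8],[0,0,-3,0,0,0,8],[0,0,-7,0,0,0,9],[0,0,-11,0,0,0,9],[0,0,-15,0,0,0,9]]' >/dev/null
python3 -m creep '[[0,0,-3,0,0,0,9.4],[0,0,-3,0,0,0,9.4],[0,0,-3,0,0,0,9.4],[0,0,-3,0,0,0,9.4],[0,0,-3,0,0,0,9.4]]'
python3 -c "
from h import *
c,im,d=snap('a4'); sink(c,im,d,596,-226,63,52,46); sink(c,im,d,575,-361,33,24,33); sink(c,im,d,576.6,-65,33,24,28)
i,dd=arm.get_image('top'); cv2.imwrite('pics/top9.png',i[130:310,180:450,::-1].repeat(2,0).repeat(2,1))
P=cloud(c,d); q=P[(P[...,2]>58)&(np.hypot(P[...,0]-595.5,P[...,1]+226)<34)]; q=q[q[:,2]>60]; A=np.c_[q[:,:2]-q[:,:2].mean(0),np.ones(len(q))]; print('tilt',np.linalg.lstsq(A,q[:,2],rcond=None)[0])"
```

```text
time: 32.18
tcp_pos: [593.2, -225.1, 217.1]
tool_rot: [-3.119, -0.355, 0.005]
ft_force: [-0.5, -0.3, -0.9]
gripper_width: 94.0
gripper_force: 0.0Traceback (most recent call last):
  File "<string>", line 3, in <module>
    c,im,d=snap('a4'); sink(c,im,d,596,-226,63,52,46); sink(c,im,d,575,-361,33,24,33); sink(c,im,d,576.6,-65,33,24,28)
                       ~~~~^^^^^^^^^^^^^^^^^^^^^^^^^^
  File "h.py", line 47, in sink
    k,l,st,_=cv2.connectedComponentsWithStats(m); m=l==1+st[1:,4].argmax()
                                                         ~~~~~~~~~~~~~~~^^
ValueError: attempt to get argmax of an empty sequence
```

View pics/a4.png

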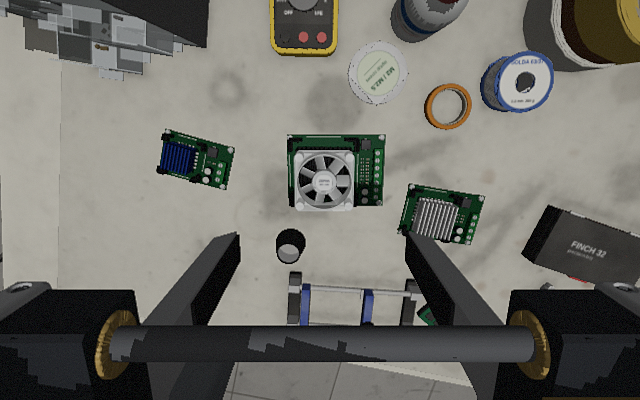

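The fan lies squarely on the large sink at (325,182), with the other two seated. The error was only my 45 mm height cap in the mask, so I'll measure the fan without it.

```bash
python3 -c "
from h import *
c,im,d=load('a4'); P=cloud(c,d); q=P[(P[...,2]>55)&(P[...,2]<72)&(np.hypot(P[...,0]-595.5,P[...,1]+226)<46)]
print('fan',cv2.minAreaRect(q[:,:2].astype(np.float32)),np.median(q[:,2])); q=q[q[:,2]>62]
A=np.c_[q[:,:2]-q[:,:2].mean(0),np.ones(len(q))]; print('tilt',np.linalg.lstsq(A,q[:,2],rcond=None)[0])
sink(c,im,d,575,-361,33,24,33); sink(c,im,d,576.6,-65,33,24,28)"
```

```text
fan ((595.4862670898438, -226.26730346679688), (59.33375549316406, 59.98537826538086), 13.189127922058105) 63.32833858948317
tilt [ 2.19678324e-03 -8.50170914e-04  6.38765759e+01]
depth rect [ 574.4 -362.2] [39.9 40.1] 3.2 z [31.8 34.9]
outline [ 574.8 -360.9] [41.9 42.8] 3.3
depth rect [578.1 -65.7] [29.  28.2] 86.5 z [32.8 34.8]
outline [578.7 -66.9] [31.6 29.9] 86.0
```

The fan is centred within 0.5 mm of the sink, at 13.2° against 13.0°, level and at the right height. Handing in.

```bash
python3 -c "
from station import arm
print(arm.job_done())"
```

```text
the job is handed in; nothing more can be done
None
```

I seated all three heatsinks flat inside their matching guides, set the fan squarely on the largest (within 0.5 mm of centre) and handed the job in at about 32 s; I moved none of the bystanders, and the judge returned no verdict.

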